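# Draw the display cage's bolt with the hooked rod

## Task

Unlock the wire display cage with the red knob: pick up the hooked rod by its orange handle, reach its hook in under the cage's roof and draw the red-knobbed bolt fully out towards the open front, touching the bolt only with the rod and not by hand. Leave the blue-knobbed bolt shut. Then lay the rod down flat on the bare table, clear of both cages, and let go.

Things in the scene. Friction and masses are not known exactly. Their poses are not given: they have to be found in the camera images.
- rod_grip (a point): Hooked rod (140 g): orange block handle 100 long, 20 wide, 30 high, with a straight 8 mm chrome bar ending in a hook. Point: handle centre, 15 mm above the table as it lies. x along the bar to the hook, y to the side the hook bends, z up. Bar axis at handle mid-height, to x = +175 mm, then bends square to +y for 35 mm (39 to its round end), all level. A straight rod with black handle is a bystander.
- rod_hook (a point): Middle of the hook's 35 mm cross bar, on its axis: from rod_grip 175 mm along its x and 17.5 mm along its y. Same axes as rod_grip.
- red_knob (a point): Red knob of the bolt to draw: upright post, 14 mm diameter, from 22 to 64 mm above the table, with a 22 mm wide cap up to 69 mm. Origin on the post's axis 42 mm above the table; axes as red_box. The bolt's steel bar and guides, below and beyond it, stay under 26 mm. Shut, it stands 75 mm behind the cage's open front edge.
- red_bolt (a joint): Slide of the red-knobbed bolt in m: 0 shut; 0.04 fully drawn, at a stop, the knob then 40 mm nearer the cage's open front (along -x of red_box). It stays where it is left and resists with about 2.5 N. It may start up to 5 mm drawn.
- red_box: Wire display cage of the red bolt, fixed, 220 deep (x), 140 wide (y), 85 mm high, red strip on the roof's far edge. Origin: centre of its underside; x points inwards from its open front (at x = -110 mm), y to the left, z up. Base 6 mm, walls and wire roof 4 mm thick. Shut knob at x = -35, y = +20 mm; a partition 51 mm high crosses at x = +35. It may stand left or right of the blue cage.
- blue_knob (a point): Knob of the other cage's bolt, to be left shut: blue, in a like cage with a blue strip; same sizes and axes as red_knob and its cage.
Not all that is in view belongs to the job. Of the things that look like the part that bears rod_grip, take the one that is farthest from the robot's base at the start.

How it is judged:
On the way:
1. the red-knobbed bolt is drawn, with the rod's hook at its knob (value of joint red_bolt above 0.032 m and distance between rod_hook and red_knob below 0.05 m), for 0.1 s.
At the end, for the whole second after the job is handed in: The red-knobbed bolt is drawn to within 8 mm of its stop; the hooked rod lies still on the table, the right way up and within 10 degrees of level, its hook outside both cages; the blue-knobbed bolt has not been moved by more than 12 mm (value of joint red_bolt above 0.032 m and height (world z) of rod_grip below 0.025 m and height (world z) of rod_hook below 0.03 m and angle between rod_grip's own z axis and vertical below 0.17 rad and linear speed of hook_rod below 0.02 m/s and (x of rod_hook in the frame of red_knob below -0.03 m or x of rod_hook in the frame of red_knob above 0.19 m or y of rod_hook in the frame of red_knob below -0.09 m or y of rod_hook in the frame of red_knob above 0.05 m) and (x of rod_hook in the frame of blue_knob below -0.07 m or x of rod_hook in the frame of blue_knob above 0.15 m or y of rod_hook in the frame of blue_knob below -0.09 m or y of rod_hook in the frame of blue_knob above 0.05 m)); the robot touches nothing.
It fails at once if the blue-knobbed bolt moved by more than 12 mm (distance of blue_knob from where it was at the start of the episode above 0.012 m).
It fails at once if the robot's fingers or arm pushed the red-knobbed bolt themselves (contact force between any of the fingers, the arm and red_bolt above 1 N).
It also fails if it takes over 51 s, if anything falls off the work surface, if the arm or the gripper's body presses on something with over 40 N, if the wrist force passes 120 N, or if a joint passes its speed limit or range.

## Robot

A 7-joint arm with a two-finger parallel gripper is mounted at the origin on the work surface. World frame = base frame: x ahead of the robot, y to its left, z up, the work surface at z = 0. Lengths are in m, angles in rad, forces in N, time in s.
With the tool pointing down it reaches from about 0.35 to 0.9 m from the base axis. Payload 8.1 kg.
Tool frame: the origin (TCP) lies midway between the tips of the shut fingers; the grasp point (between the pads) lies 19 mm behind it (robot.grasp_offset is the distance from the TCP to the grasp point, in m); z points along the fingers, y is the line along which they close (so a half turn about z gives the same grasp; the last joint's range is limited). The gripper opens to 85 mm and grips with 20 to 120 N. Pads are 22 mm wide; open, the fingers measure 114 mm over their backs; the gripper's body (76 mm by 85 mm) begins 54 mm behind the grasp point. The pads swing forward as they close: fully open they stand 13 mm farther back than shut.
Start: joints at [1.196, 0.434, 0.025, 1.573, -0.012, 1.134, -0.075], TCP at [0.168, -0.602, 0.231] pointing down, gripper open.
Joint ranges: [-2.62, 2.62], [-0.44, 2.09], [-1.27, 1.32], [0.08, 2.57], [-1.32, 4.46], [0.12, 2], [-2.74, 2.74]. Speed limits (rad/s): [2.22, 2.22, 3.01, 3.01, 3.14, 3.14, 3.14].

## Interface

Orientations are given as a unit quaternion [x, y, z, w].
In Python, from bench import telemetry, vision, robot, models gives the robot as it stands.
- The arm moves only by the tool servo_tool, never from a script. Its arguments are lists of equal length, an entry for each row: "grip": the closure, from 0 (fully open) to 1 (shut); "linear": the shift along the tool's x, y, z in mm, a list of three; "angular": the turn, a rotation vector about the tool's x, y, z in rad, a list of three. A call has exactly 5 rows; each row shifts and turns the commanded pose from where the row before left it, along the tool's axes as they then stand; what a row does not reach is not made up. A row lasts 1/10 s, in which the tool goes at most 50 mm and 8.59 degrees, less where a joint would pass 70% of its speed; a pose out of reach is approached as far as the arm can. A call with a gripper value outside its range is refused whole. The fingers move at their own pace and stop on an object; "newtons" is the grip in N (left out, the last holds). Time passes only in rows, so rows that do not move let the fingers close, or fill a call up. It gives the time, the measured TCP pose, the force, the opening and the grip force at its end, in the units of the state.
- telemetry.get_obs(): the state, without advancing time (a new reading comes with each control period).
- vision.get_image(name): name is "scene" or "top" or "wrist"; returns the picture (480x640x3 uint8, red, green, blue); there is no depth.
- vision.camera_params(name): a dict with "fx", "fy", "cx", "cy" (pixels), "distortion" ([k1, k2, p1, p2, k3] as OpenCV has them; the pictures are not rectified), "pose" (4x4, takes a point from camera to world coordinates). Camera axes: x right, y up, looking along -z (the intrinsics and any distortion apply to the point x, -y, -z); pixel columns grow to the right and rows downward; lengths in m; the calibration is good to about 2 mm. A picture is of the moment at which its call begins: read the wrist's pose just before it. camera_params takes no time and is no camera call; for the wrist camera it gives the pose at the moment of the call.
- robot.finish_job(): hands the job in; it is judged then, once.
Trained networks look in the newest picture that a camera, given by its name, has taken for a name from the list of things; names that differ only in an ending like _2 or _b are one class to them, and where a whole thing is asked for, a point or a joint stands for the part that bears it (a point fixed in the world has none). Each returns a list of dicts, best first, with "p" (0 to 1); they miss things now and then, are a little off and sometimes report something else, mostly with a low value. They report only what shows in the picture. A call takes as long as a camera call. They do not tell look-alikes from the thing itself.
- models.recognise(target, camera): "xy" ([column, row] in pixels, amid what is visible of it).
- models.mark_of(target, camera): "xy" ([column, row] in pixels: a listed point, or the origin of a listed thing).
The state is a dict: "t": time; "q": joint angles; "qd": joint speeds; "effort": joint torques, N m; "eef_pos": TCP position; "orientation": TCP orientation; "contact_force": force on the tool from outside, world axes, zero at the start; "ft_torque": the same for the moment, N m; "finger_gap": finger opening in m; "finger_force": force on a finger pad.
Only numpy, scipy, OpenCV 4.12 (cv2) and the standard library are available. Lean on these libraries where they do the work, as an engineer would, in place of code of your own. Each camera call takes 0.05 s, during which the arm holds its last target. There are 200 camera calls.

## Working session

There is one attempt and no reset: what is moved stays moved. The work goes in short steps, Python scripts to look and compute and a tool call to move; the robot and the scene stay as the last step left them, time stands still between calls to the robot, and variables do not carry over. Pictures are saved under pics/ and viewed, at most 10 in all, crops included, and the job is handed in when it is done.

Besides the shell and the picture viewer there is one more tool, called after ">>>" by a JSON object that holds its "api" and its "payload", one argument or row to a line. servo_tool: Moves the arm, as the interface text tells. Its arguments: {"type":"object","properties":{"grip":{"type":"array","items":{"type":"number"}},"linear":{"type":"array","items":{"type":"array","items":{"type":"number"}}},"angular":{"type":"array","items":{"type":"array","items":{"type":"number"}}},"newtons":{"type":"number"}},"required":["grip","linear","angular"]}

```bash
mkdir -p pics; cat > h.py <<'E'
import numpy as np, cv2
from bench import telemetry, vision, robot, models
from scipy.spatial.transform import Rotation as R
def ray(cam,xy,z):
    c=vision.camera_params(cam); K=np.array([[c['fx'],0,c['cx']],[0,c['fy'],c['cy']],[0,0,1.]])
    u=cv2.undistortPoints(np.array([[xy]],float),K,np.array(c['distortion'],float))[0,0]
    P=np.array(c['pose']); d=P[:3,:3]@np.array([u[0],-u[1],-1]); o=P[:3,3]
    return o+d*(z-o[2])/d[2]
def snap(cam,name):
    im=vision.get_image(cam); cv2.imwrite(f'pics/{name}.png',im[:,:,::-1]); return im
E
python3 - <<'E'
from h import *
np.set_printoptions(precision=3,suppress=True)
for cam in ['top','scene']:
    snap(cam,cam+'0'); print(cam,np.array(vision.camera_params(cam)['pose'])[:3,3])
    for t,z in [('rod_grip',.015),('rod_hook',.015),('red_knob',.042),('blue_knob',.042),('red_box',0)]:
        for d in models.mark_of(t,cam): print(t,round(d['p'],2),np.round(d['xy']),ray(cam,d['xy'],z))
o=telemetry.get_obs();print(o)
print(robot.grasp_offset)
E
```

```text
top [0.347 0.014 1.208]
rod_grip 0.86 [288. 258.] [0.378 0.093 0.015]
rod_grip 0.79 [422. 358.] [ 0.137 -0.245  0.015]
rod_grip 0.78 [472. 233.] [ 0.45  -0.366  0.015]
rod_hook 0.9 [480. 162.] [ 0.63  -0.388  0.015]
rod_hook 0.58 [348. 292.] [ 0.294 -0.059  0.015]
rod_hook 0.57 [488. 330.] [ 0.21  -0.408  0.015]
red_knob 0.67 [382. 144.] [ 0.663 -0.134  0.042]
blue_knob 0.61 [266. 139.] [0.668 0.155 0.042]
red_box 0.94 [385. 135.] [ 0.7   -0.146  0.   ]
scene [ 1.237 -0.612  0.92 ]
rod_grip 0.7 [147. 251.] [ 0.137 -0.248  0.015]
rod_grip 0.62 [167. 361.] [ 0.459 -0.367  0.015]
rod_grip 0.56 [327. 242.] [0.366 0.095 0.015]
rod_hook 0.95 [255. 255.] [ 0.303 -0.063  0.015]
rod_hook 0.81 [203. 430.] [ 0.634 -0.389  0.015]
rod_hook 0.64 [ 94. 299.] [ 0.212 -0.41   0.015]
red_knob 0.55 [334. 359.] [ 0.667 -0.129  0.042]
red_knob 0.3 [205. 430.] [ 0.653 -0.394  0.042]
blue_knob 0.72 [442. 292.] [0.666 0.158 0.042]
{'t': 0.6, 'q': array([ 1.196,  0.434,  0.025,  1.573, -0.012,  1.134, -0.075]), 'qd': array([-0.001,  0.   , -0.001,  0.001, -0.   , -0.001,  0.002]), 'effort': array([ -0.   , -66.996,   1.023, -31.645,   0.015,   0.003,  -0.   ]), 'eef_pos': array([ 0.168, -0.602,  0.231]), 'orientation': array([0.991, 0.135, 0.   , 0.   ]), 'contact_force': array([-1.058, -0.54 ,  0.558]), 'ft_torque': array([0.031, 0.01 , 0.055]), 'finger_force': 0.0, 'finger_gap': 0.08542824509397769}
0.0187
```

View pics/top0.png

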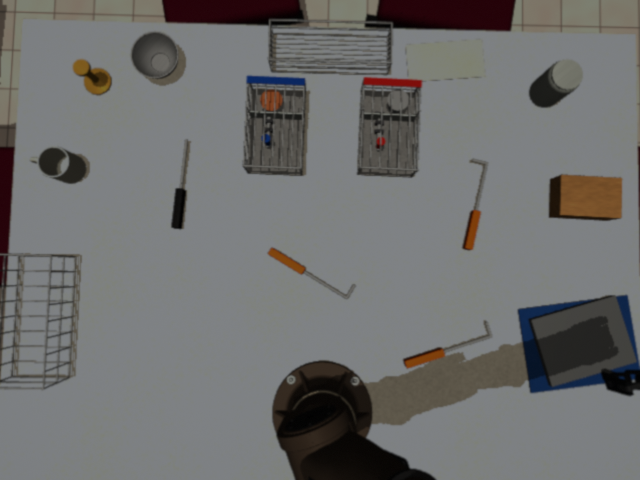

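View pics/scene0.png

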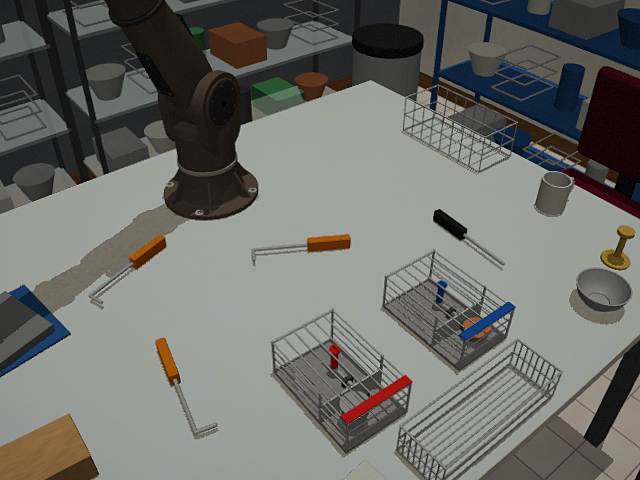

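Top view: the target hooked rod is at px (472,233), with its hook at (480,162) bending left. The red cage is right of the blue one, with the red knob at (382,144). The scene view agrees.

>>> {"api": "servo_tool", "payload": {
  "grip": [0, 0, 0, 0, 0],
  "linear": [
    [42, -19, 0],
    [42, -19, 0],
    [42, -19, 0],
    [42, -19, 0],
    [42, -19, 0]
  ],
  "angular": [
    [0, 0, 0],
    [0, 0, 0],
    [0, 0, 0],
    [0, 0, 0],
    [0, 0, 0]
  ]
}}

```text
t: 1.1
eef_pos: [0.3458, -0.4529, 0.2316]
orientation: [0.991, 0.135, 0.0, 0.0]
contact_force: [0.8, -0.7, -0.1]
finger_gap: 0.0856
finger_force: 0.0
```

>>> {"api": "servo_tool", "payload": {
  "grip": [0, 0, 0, 0, 0],
  "linear": [
    [42, -19, 0],
    [42, -19, 0],
    [42, -19, 0],
    [0, 0, 0],
    [0, 0, 0]
  ],
  "angular": [
    [0, 0, 0],
    [0, 0, 0],
    [0, 0, 0],
    [0, 0, 0.12],
    [0, 0, 0.12]
  ]
}}

```text
t: 1.6
eef_pos: [0.4522, -0.3638, 0.2313]
orientation: [1.0, 0.015, 0.0, -0.0]
contact_force: [-0.2, -1.4, 0.6]
finger_gap: 0.0853
finger_force: 0.0
```

>>> {"api": "servo_tool", "payload": {
  "grip": [0, 0, 0, 0, 0],
  "linear": [
    [0, 0, 0],
    [0, 0, 0],
    [0, 0, 0],
    [0, 0, 0],
    [0, 0, 0]
  ],
  "angular": [
    [0, 0, 0.12],
    [0, 0, 0.12],
    [0, 0, 0],
    [0, 0, 0],
    [0, 0, 0]
  ]
}}

```text
t: 2.1
eef_pos: [0.4507, -0.3655, 0.2313]
orientation: [0.995, -0.103, 0.0, 0.0]
contact_force: [0.3, -0.2, -0.2]
finger_gap: 0.0859
finger_force: 0.0
```

```bash
python3 - <<'E'
from h import *
np.set_printoptions(precision=4,suppress=True)
o=telemetry.get_obs();print(o['eef_pos'],R.from_quat(o['orientation']).as_matrix())
cam='wrist'; snap(cam,'w1'); print(np.array(vision.camera_params(cam)['pose']))
for t,z in [('rod_grip',.015),('rod_hook',.015),('red_knob',.042)]:
    for d in models.mark_of(t,cam): print(t,round(d['p'],2),np.round(d['xy']),ray(cam,d['xy'],z))
E
```

```text
[ 0.4507 -0.3655  0.2313] [[ 0.979  -0.2041  0.0001]
 [-0.2041 -0.979  -0.    ]
 [ 0.0001  0.     -1.    ]]
[[-0.2046  0.9398  0.2739  0.52  ]
 [-0.9789 -0.196  -0.0585 -0.3809]
 [-0.0013 -0.28    0.96    0.3741]
 [ 0.      0.      0.      1.    ]]
rod_grip 0.89 [322. 189.] [ 0.4579 -0.3661  0.015 ]
rod_hook 0.91 [414. 421.] [ 0.2108 -0.4084  0.015 ]
```

View pics/w1.png

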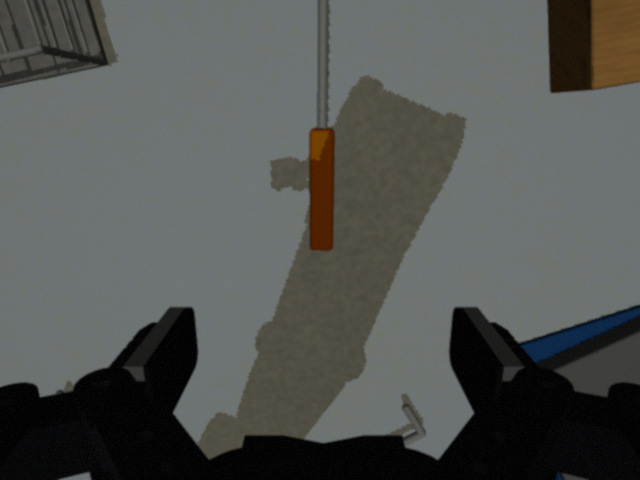

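The rod lies straight up the wrist picture (handle px (322,189)), aligned with the tool. I'll descend and grip it.

>>> {"api": "servo_tool", "payload": {
  "grip": [0, 0, 0, 0, 0],
  "linear": [
    [7, -1, 40],
    [0, 0, 45],
    [0, 0, 45],
    [0, 0, 40],
    [0, 0, 30]
  ],
  "angular": [
    [0, 0, 0],
    [0, 0, 0],
    [0, 0, 0],
    [0, 0, 0],
    [0, 0, 0]
  ],
  "newtons": 80
}}

```text
t: 2.8
eef_pos: [0.4568, -0.3654, 0.0288]
orientation: [0.995, -0.104, -0.001, -0.001]
contact_force: [1.2, -0.6, 0.5]
finger_gap: 0.0853
finger_force: 0.0
```

>>> {"api": "servo_tool", "payload": {
  "grip": [0, 0, 0, 0, 0.3],
  "linear": [
    [0, 0, 15],
    [0, 0, 12],
    [0, 0, 0],
    [0, 0, 0],
    [0, 0, 0]
  ],
  "angular": [
    [0, 0, 0],
    [0, 0, 0],
    [0, 0, 0],
    [0, 0, 0],
    [0, 0, 0]
  ]
}}

```text
t: 3.3
eef_pos: [0.4587, -0.3666, 0.0058]
orientation: [0.995, -0.104, 0.001, 0.001]
contact_force: [0.8, 0.7, 0.3]
finger_gap: 0.0732
finger_force: 0.0
```

>>> {"api": "servo_tool", "payload": {
  "grip": [0.6, 1, 1, 1, 1],
  "linear": [
    [0, 0, 0],
    [0, 0, 0],
    [0, 0, 0],
    [0, 0, 0],
    [0, 0, 0]
  ],
  "angular": [
    [0, 0, 0],
    [0, 0, 0],
    [0, 0, 0],
    [0, 0, 0],
    [0, 0, 0]
  ]
}}

```text
t: 3.8
eef_pos: [0.4579, -0.3662, 0.0048]
orientation: [0.995, -0.104, 0.0, 0.0]
contact_force: [-0.6, 1.1, 5.9]
finger_gap: 0.0191
finger_force: 79.1
```

>>> {"api": "servo_tool", "payload": {
  "grip": [1, 1, 1, 1, 1],
  "linear": [
    [0, 0, 0],
    [0, 0, 0],
    [0, 0, 0],
    [0, 0, 0],
    [0, 0, 0]
  ],
  "angular": [
    [0, 0, 0],
    [0, 0, 0],
    [0, 0, 0],
    [0, 0, 0],
    [0, 0, 0]
  ]
}}

```text
t: 4.3
eef_pos: [0.458, -0.3662, 0.0048]
orientation: [0.995, -0.104, 0.0, 0.0]
contact_force: [-0.6, 0.3, 5.5]
finger_gap: 0.0186
finger_force: 79.1
```

>>> {"api": "servo_tool", "payload": {
  "grip": [1, 1, 1, 1, 1],
  "linear": [
    [0, 0, -20],
    [0, 0, -45],
    [0, 0, -45],
    [0, 0, -45],
    [-21, -33, 0]
  ],
  "angular": [
    [0, 0, 0],
    [0, 0, 0],
    [0, 0, 0],
    [0, 0, 0],
    [0, 0, 0]
  ]
}}

```text
t: 4.8
eef_pos: [0.4478, -0.3355, 0.1656]
orientation: [0.994, -0.106, 0.006, 0.004]
contact_force: [-0.1, 1.2, -1.4]
finger_gap: 0.0189
finger_force: 78.5
```

>>> {"api": "servo_tool", "payload": {
  "grip": [1, 1, 1, 1, 1],
  "linear": [
    [-22, -33, 0],
    [-22, -33, 0],
    [-22, -33, 0],
    [-22, -33, 0],
    [0, 0, 0]
  ],
  "angular": [
    [0, 0, 0],
    [0, 0, 0],
    [0, 0, 0],
    [0, 0, -0.08],
    [0, 0, -0.08]
  ]
}}

```text
t: 5.3
eef_pos: [0.3826, -0.1773, 0.159]
orientation: [1.0, -0.02, -0.001, -0.001]
contact_force: [1.8, -1.5, -0.5]
finger_gap: 0.0187
finger_force: 78.5
```

>>> {"api": "servo_tool", "payload": {
  "grip": [1, 1, 1, 1, 1],
  "linear": [
    [0, 0, 0],
    [0, 0, 0],
    [0, 0, 0],
    [0, 0, 0],
    [0, 0, 0]
  ],
  "angular": [
    [0, 0, 0],
    [0, 0, 0],
    [0, 0, 0],
    [0, 0, 0],
    [0, 0, 0]
  ]
}}

```text
t: 5.8
eef_pos: [0.3852, -0.1824, 0.1592]
orientation: [1.0, -0.025, -0.0, -0.0]
contact_force: [0.5, -0.5, -0.2]
finger_gap: 0.0186
finger_force: 78.5
```

```bash
python3 - <<'E'
from h import *
np.set_printoptions(precision=4,suppress=True)
o=telemetry.get_obs();p=o['eef_pos'];M=R.from_quat(o['orientation']).as_matrix();print(p,M[:,0],o['finger_gap'])
cam='wrist'; snap(cam,'w2')
hz=p[2]+.010
for t,z in [('rod_grip',hz),('rod_hook',hz),('red_knob',.042),('red_box',0),('blue_knob',.042)]:
    for d in models.mark_of(t,cam): print(t,round(d['p'],2),np.round(d['xy']),ray(cam,d['xy'],z))
E
```

```text
[ 0.3852 -0.1824  0.1592] [ 0.9988 -0.0497 -0.0002] 0.01855313179825917
rod_grip 0.73 [321. 325.] [ 0.3854 -0.1822  0.1692]
rod_hook 0.97 [169. 342.] [ 0.3814 -0.1291  0.1692]
rod_hook 0.85 [614. 414.] [ 0.3438 -0.2883  0.1692]
```

View pics/w2.png

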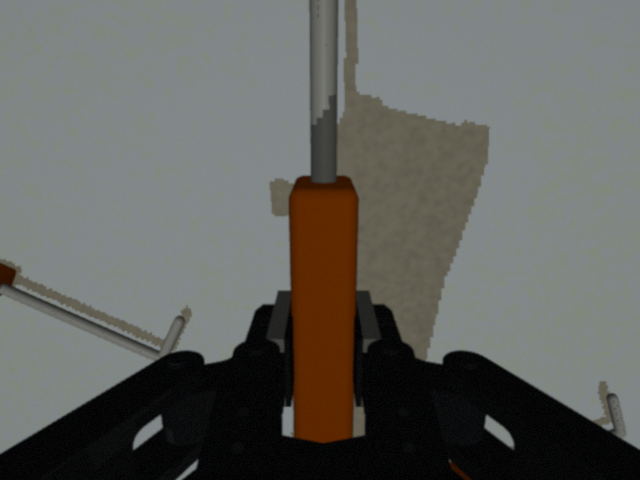

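The wrist picture shows the rod held straight at px (322,0–440), but the cage is out of view. I'll measure the cage with the top camera.

```bash
python3 - <<'E'
from h import *
np.set_printoptions(precision=4,suppress=True)
im=snap('top','t2')
cv2.imwrite('pics/t2c.png',cv2.resize(im[60:260,330:490,::-1],None,fx=3,fy=3,interpolation=cv2.INTER_CUBIC)) 
r=im.astype(int); m=((r[:,:,0]>110)&(r[:,:,1]<70)&(r[:,:,2]<70)).astype(np.uint8); m[:65]=0; m[110:]=0
ys,xs=np.nonzero(m); k=(xs>350)&(xs<430); ys,xs=ys[k],xs[k]
c,s,a=cv2.minAreaRect(np.c_[xs,ys].astype(np.float32)); print(c,s,a)
P=np.array([ray('top',q,.085) for q in cv2.boxPoints((c,s,a))]);print(P)
print('hook',[(round(d['p'],2),ray('top',d['xy'],.169)) for d in models.mark_of('rod_hook','top')])
print('knob',[(d['xy'],ray('top',d['xy'],.042)) for d in models.mark_of('red_knob','top')])
snap('scene','s2')
print('hook s',[(round(d['p'],2),ray('scene',d['xy'],.169)) for d in models.mark_of('rod_hook','scene')])
E
```

```text
(391.94891357421875, 82.02244567871094) (57.927635192871094, 7.041204452514648) 2.862405300140381
[[ 0.7973 -0.0805  0.085 ]
 [ 0.8146 -0.081   0.085 ]
 [ 0.811  -0.2206  0.085 ]
 [ 0.7937 -0.22    0.085 ]]
hook [(0.92, array([ 0.2964, -0.0589,  0.169 ])), (0.78, array([ 0.56  , -0.1763,  0.169 ])), (0.15, array([ 0.6322, -0.1118,  0.169 ]))]
knob [([380.3, 144.8], array([ 0.6618, -0.1302,  0.042 ]))]
hook s [(0.93, array([ 0.3826, -0.4474,  0.169 ])), (0.73, array([ 0.4587, -0.1563,  0.169 ])), (0.56, array([ 0.5684, -0.178 ,  0.169 ]))]
```

View pics/t2c.png

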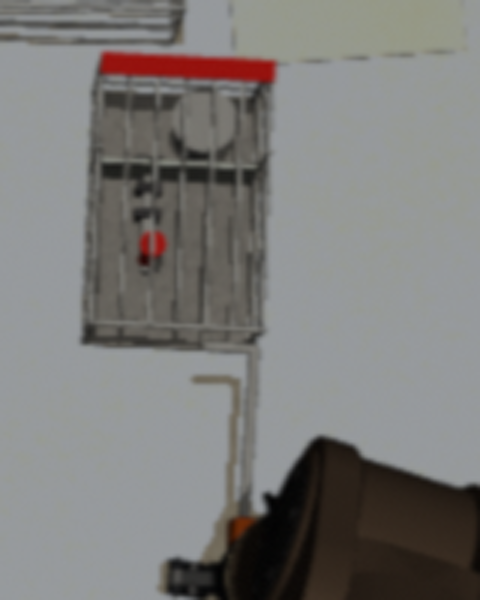

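>>> {"api": "servo_tool", "payload": {
  "grip": [1, 1, 1, 1, 1],
  "linear": [
    [0, 0, 30],
    [0, 0, 35],
    [0, 0, 35],
    [0, 0, 24],
    [0, 0, 0]
  ],
  "angular": [
    [0, 0, 0],
    [0, 0, 0],
    [0, 0, 0],
    [0, 0, 0],
    [0, 0, 0]
  ]
}}

```text
t: 6.85
eef_pos: [0.3833, -0.1812, 0.0331]
orientation: [1.0, -0.024, -0.002, -0.001]
contact_force: [-1.0, 0.7, -1.6]
finger_gap: 0.0186
finger_force: 78.5
```

>>> {"api": "servo_tool", "payload": {
  "grip": [1, 1, 1, 1, 1],
  "linear": [
    [12, 0, 0],
    [16, -1, 0],
    [16, 0, 0],
    [16, -1, 0],
    [0, 0, 0]
  ],
  "angular": [
    [0, 0, 0],
    [0, 0, 0],
    [0, 0, 0],
    [0, 0, 0],
    [0, 0, 0]
  ]
}}

```text
t: 7.35
eef_pos: [0.4499, -0.1831, 0.0374]
orientation: [1.0, -0.024, 0.003, 0.001]
contact_force: [-0.3, -0.2, -1.1]
finger_gap: 0.0184
finger_force: 78.5
```

```bash
python3 - <<'E'
from h import *
np.set_printoptions(precision=4,suppress=True)
o=telemetry.get_obs();print(o['eef_pos'],o['contact_force'])
t=snap('top','t3');s=snap('scene','s3')
a=cv2.resize(t[60:220,340:440],(375,600),interpolation=cv2.INTER_CUBIC)
b=cv2.resize(s[300:460,250:420],None,fx=2.5,fy=2.5,interpolation=cv2.INTER_CUBIC); b=cv2.copyMakeBorder(b,0,600-b.shape[0],0,0,cv2.BORDER_CONSTANT)
cv2.imwrite('pics/c3.png',np.hstack([a,b])[:,:800,::-1])
E
```

```text
[ 0.4499 -0.1831  0.0374] [-0.3456 -0.2222 -1.0869]
```

View pics/c3.png

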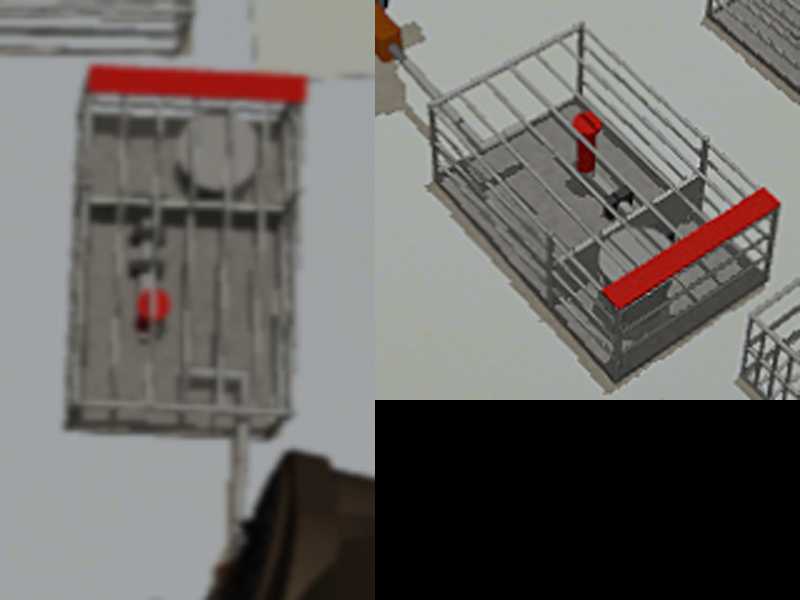

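The picture shows the hook under the roof at crop px (190–240,378), to the right of and before the knob at (153,303). I'll advance past the knob, then go left.

>>> {"api": "servo_tool", "payload": {
  "grip": [1, 1, 1, 1, 1],
  "linear": [
    [14, 0, 0],
    [16, -1, 0],
    [16, 0, 0],
    [12, -1, 0],
    [0, 0, 0]
  ],
  "angular": [
    [0, 0, 0],
    [0, 0, 0],
    [0, 0, 0],
    [0, 0, 0],
    [0, 0, 0]
  ]
}}

```text
t: 7.95
eef_pos: [0.5047, -0.1836, 0.0358]
orientation: [1.0, -0.024, 0.001, 0.0]
contact_force: [-0.4, 0.6, -2.5]
finger_gap: 0.0181
finger_force: 78.5
```

>>> {"api": "servo_tool", "payload": {
  "grip": [1, 1, 1, 1, 1],
  "linear": [
    [0, -8, 0],
    [0, -11, 0],
    [0, -11, 0],
    [0, -10, 0],
    [0, 0, 0]
  ],
  "angular": [
    [0, 0, 0],
    [0, 0, 0],
    [0, 0, 0],
    [0, 0, 0],
    [0, 0, 0]
  ]
}}

```text
t: 8.45
eef_pos: [0.5052, -0.1412, 0.0353]
orientation: [1.0, -0.023, -0.0, -0.0]
contact_force: [0.1, 0.1, -1.1]
finger_gap: 0.0187
finger_force: 78.5
```

```bash
python3 - <<'E'
from h import *
np.set_printoptions(precision=4,suppress=True)
o=telemetry.get_obs();print(o['eef_pos'],o['contact_force'])
t=snap('top','t4');s=snap('scene','s4')
a=cv2.resize(t[60:220,340:440],(375,600),interpolation=cv2.INTER_CUBIC)
b=cv2.resize(s[300:460,250:420],None,fx=2.5,fy=2.5,interpolation=cv2.INTER_CUBIC); b=cv2.copyMakeBorder(b,0,600-b.shape[0],0,0,cv2.BORDER_CONSTANT)
cv2.imwrite('pics/c4.png',np.hstack([a,b])[:,:800,::-1])
E
```

```text
[ 0.5052 -0.1412  0.0353] [ 0.0863  0.1217 -1.1341]
```

View pics/c4.png

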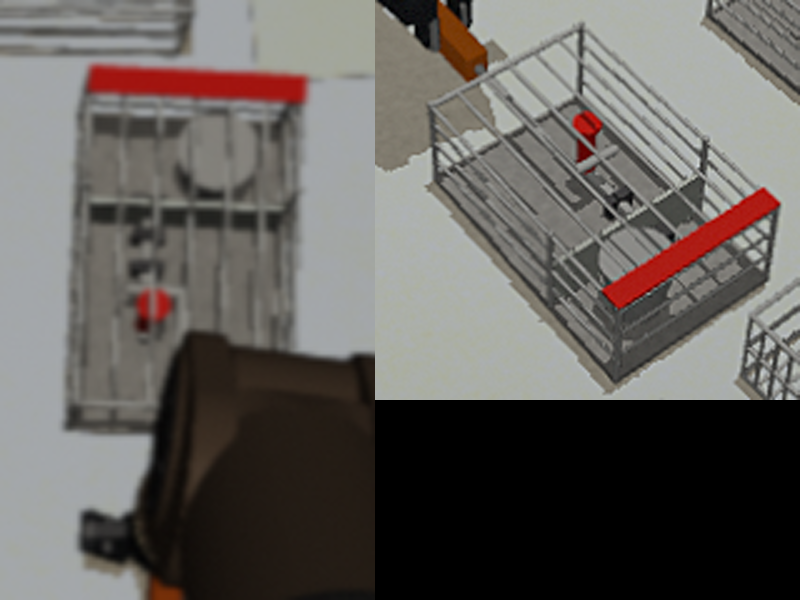

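The hook now crosses behind the red knob at crop px (600,158). I'll draw it back.

>>> {"api": "servo_tool", "payload": {
  "grip": [1, 1, 1, 1, 1],
  "linear": [
    [-8, 0, 0],
    [-10, 0, 0],
    [-10, 1, 0],
    [-10, 0, 0],
    [-7, 0, 0]
  ],
  "angular": [
    [0, 0, 0],
    [0, 0, 0],
    [0, 0, 0],
    [0, 0, 0],
    [0, 0, 0]
  ]
}}

```text
t: 9.05
eef_pos: [0.4626, -0.1427, 0.0362]
orientation: [1.0, -0.024, 0.003, 0.0]
contact_force: [22.9, 2.1, -5.4]
finger_gap: 0.0184
finger_force: 78.2
```

>>> {"api": "servo_tool", "payload": {
  "grip": [1, 1, 1, 1, 1],
  "linear": [
    [-2, 0, 0],
    [-2, 0, 0],
    [0, 0, 0],
    [0, 0, 0],
    [0, 0, 0]
  ],
  "angular": [
    [0, 0, 0],
    [0, 0, 0],
    [0, 0, 0],
    [0, 0, 0],
    [0, 0, 0]
  ]
}}

```text
t: 9.55
eef_pos: [0.4626, -0.1427, 0.037]
orientation: [1.0, -0.024, 0.006, 0.0]
contact_force: [19.2, 0.7, -6.6]
finger_gap: 0.0187
finger_force: 78.4
```

```bash
python3 - <<'E'
from h import *
np.set_printoptions(precision=4,suppress=True)
o=telemetry.get_obs();print(o['eef_pos'],o['contact_force'])
for c in ['top','scene']:
    snap(c,c+'5')
    for t in ['red_knob','rod_hook']: print(c,t,[(round(d['p'],2),ray(c,d['xy'],.044)) for d in models.mark_of(t,c)])
E
```

```text
[ 0.4626 -0.1427  0.037 ] [19.1882  0.652  -6.603 ]
top red_knob [(0.7, array([ 0.6316, -0.1282,  0.044 ]))]
top rod_hook [(0.68, array([ 0.6421, -0.1377,  0.044 ])), (0.65, array([ 0.2952, -0.0607,  0.044 ])), (0.6, array([ 0.2151, -0.3974,  0.044 ]))]
scene red_knob [(0.77, array([ 0.6293, -0.1295,  0.044 ]))]
scene rod_hook [(0.96, array([ 0.6411, -0.1355,  0.044 ])), (0.65, array([ 0.2378, -0.4175,  0.044 ]))]
```

The bolt is at its stop: 19 N on the hook and the knob about 38 mm out. I'll unhook, clear the knob to the right and withdraw.

>>> {"api": "servo_tool", "payload": {
  "grip": [1, 1, 1, 1, 1],
  "linear": [
    [8, 0, 0],
    [8, 0, 0],
    [0, 8, 0],
    [0, 11, 0],
    [0, 11, 0]
  ],
  "angular": [
    [0, 0, 0],
    [0, 0, 0],
    [0, 0, 0],
    [0, 0, 0],
    [0, 0, 0]
  ]
}}

```text
t: 10.35
eef_pos: [0.4696, -0.1744, 0.035]
orientation: [1.0, -0.024, -0.001, 0.0]
contact_force: [0.1, -0.0, -0.7]
finger_gap: 0.0186
finger_force: 79.1
```

>>> {"api": "servo_tool", "payload": {
  "grip": [1, 1, 1, 1, 1],
  "linear": [
    [0, 12, 0],
    [0, 0, 0],
    [0, 0, 0],
    [-8, 0, 0],
    [-14, 0, 0]
  ],
  "angular": [
    [0, 0, 0],
    [0, 0, 0],
    [0, 0, 0],
    [0, 0, 0],
    [0, 0, 0]
  ]
}}

```text
t: 10.85
eef_pos: [0.4483, -0.1833, 0.0353]
orientation: [1.0, -0.023, 0.0, -0.0]
contact_force: [-1.1, 0.0, -1.2]
finger_gap: 0.0188
finger_force: 79.1
```

>>> {"api": "servo_tool", "payload": {
  "grip": [1, 1, 1, 1, 1],
  "linear": [
    [-16, 0, 0],
    [-17, 1, 0],
    [-17, 0, 0],
    [-17, 0, 0],
    [0, 0, 0]
  ],
  "angular": [
    [0, 0, 0],
    [0, 0, 0],
    [0, 0, 0],
    [0, 0, 0],
    [0, 0, 0]
  ]
}}

```text
t: 11.35
eef_pos: [0.3779, -0.1809, 0.0351]
orientation: [1.0, -0.024, -0.002, -0.0]
contact_force: [0.1, -0.4, -1.1]
finger_gap: 0.0184
finger_force: 79.2
```

```bash
python3 - <<'E'
from h import *
np.set_printoptions(precision=4,suppress=True)
o=telemetry.get_obs();print(o['eef_pos'],o['contact_force'])
for c in ['top','scene']:
    snap(c,c+'6')
    for t in ['red_knob','rod_hook']: print(c,t,[(round(d['p'],2),ray(c,d['xy'],.044)) for d in models.mark_of(t,c)])
t=cv2.imread('pics/top6.png');s=cv2.imread('pics/scene6.png')
a=cv2.resize(t[60:220,340:440],(375,600),interpolation=cv2.INTER_CUBIC)
b=cv2.resize(s[300:460,250:420],None,fx=2.5,fy=2.5,interpolation=cv2.INTER_CUBIC); b=cv2.copyMakeBorder(b,0,600-b.shape[0],0,0,cv2.BORDER_CONSTANT)
cv2.imwrite('pics/c6.png',np.hstack([a,b])[:,:800])
E
```

```text
[ 0.3779 -0.1809  0.0351] [ 0.0682 -0.3709 -1.1459]
top red_knob [(0.5, array([ 0.6251, -0.1281,  0.044 ]))]
top rod_hook [(0.86, array([ 0.2957, -0.0627,  0.044 ])), (0.84, array([ 0.5564, -0.1662,  0.044 ]))]
scene red_knob [(0.9, array([ 0.6327, -0.1267,  0.044 ]))]
scene rod_hook [(0.86, array([ 0.3341, -0.0856,  0.044 ])), (0.82, array([ 0.5588, -0.1728,  0.044 ])), (0.79, array([ 0.2368, -0.4202,  0.044 ]))]
```

View pics/c6.png

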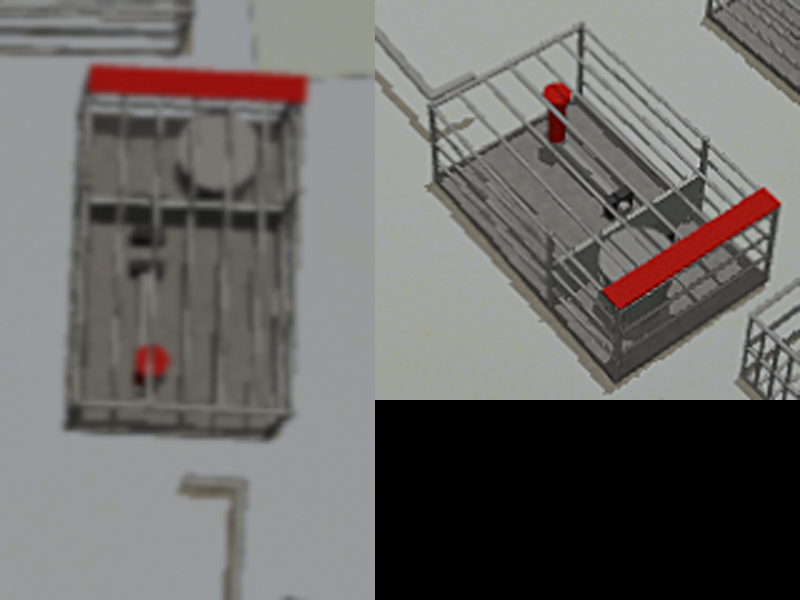

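The picture shows the knob drawn (crop px (151,362), moved about 37 mm) and the rod clear in front. I'll lay it down to the right.

>>> {"api": "servo_tool", "payload": {
  "grip": [1, 1, 1, 1, 1],
  "linear": [
    [0, 35, 0],
    [0, 40, 0],
    [10, 40, 0],
    [10, 40, 0],
    [10, 30, 0]
  ],
  "angular": [
    [0, 0, 0],
    [0, 0, 0],
    [0, 0, 0],
    [0, 0, 0],
    [0, 0, 0]
  ]
}}

```text
t: 12.15
eef_pos: [0.4024, -0.3711, 0.0353]
orientation: [1.0, -0.025, 0.0, 0.001]
contact_force: [-0.1, 0.3, -1.0]
finger_gap: 0.0184
finger_force: 79.2
```

>>> {"api": "servo_tool", "payload": {
  "grip": [1, 1, 1, 1, 1],
  "linear": [
    [0, 0, 0],
    [0, 0, 9],
    [0, 0, 9],
    [0, 0, 8],
    [0, 0, 2]
  ],
  "angular": [
    [0, 0, 0],
    [0, 0, 0],
    [0, 0, 0],
    [0, 0, 0],
    [0, 0, 0]
  ]
}}

```text
t: 12.65
eef_pos: [0.4016, -0.3665, 0.0059]
orientation: [1.0, -0.023, -0.001, -0.001]
contact_force: [0.1, 1.6, -1.4]
finger_gap: 0.0186
finger_force: 79.1
```

>>> {"api": "servo_tool", "payload": {
  "grip": [1, 1, 1, 1, 1],
  "linear": [
    [0, 0, 1],
    [0, 0, 1],
    [0, 0, 0],
    [0, 0, 0],
    [0, 0, 0]
  ],
  "angular": [
    [0, 0, 0],
    [0, 0, 0],
    [0, 0, 0],
    [0, 0, 0],
    [0, 0, 0]
  ]
}}

```text
t: 13.15
eef_pos: [0.4023, -0.3682, 0.0056]
orientation: [1.0, -0.024, 0.0, 0.0]
contact_force: [-0.5, 0.0, -1.1]
finger_gap: 0.0186
finger_force: 79.1
```

>>> {"api": "servo_tool", "payload": {
  "grip": [1, 0.6, 0.3, 0, 0],
  "linear": [
    [0, 0, 1],
    [0, 0, 0],
    [0, 0, 0],
    [0, 0, 0],
    [0, 0, 0]
  ],
  "angular": [
    [0, 0, 0],
    [0, 0, 0],
    [0, 0, 0],
    [0, 0, 0],
    [0, 0, 0]
  ]
}}

```text
t: 13.65
eef_pos: [0.4023, -0.3681, 0.0043]
orientation: [1.0, -0.024, 0.0, 0.0]
contact_force: [0.4, -0.7, 0.4]
finger_gap: 0.0754
finger_force: 0.0
```

>>> {"api": "servo_tool", "payload": {
  "grip": [0, 0, 0, 0, 0],
  "linear": [
    [0, 0, 0],
    [0, 0, 0],
    [0, 0, 0],
    [0, 0, -10],
    [0, 0, -20]
  ],
  "angular": [
    [0, 0, 0],
    [0, 0, 0],
    [0, 0, 0],
    [0, 0, 0],
    [0, 0, 0]
  ]
}}

```text
t: 14.15
eef_pos: [0.4014, -0.3674, 0.034]
orientation: [1.0, -0.024, -0.001, -0.001]
contact_force: [1.2, -0.3, 0.6]
finger_gap: 0.0852
finger_force: 0.0
```

>>> {"api": "servo_tool", "payload": {
  "grip": [0, 0, 0, 0, 0],
  "linear": [
    [0, 0, -40],
    [0, 0, -45],
    [0, 0, -45],
    [0, 0, -40],
    [0, 0, 0]
  ],
  "angular": [
    [0, 0, 0],
    [0, 0, 0],
    [0, 0, 0],
    [0, 0, 0],
    [0, 0, 0]
  ]
}}

```text
t: 14.65
eef_pos: [0.4047, -0.3699, 0.2109]
orientation: [1.0, -0.024, 0.004, 0.003]
contact_force: [0.2, -0.1, 0.0]
finger_gap: 0.0854
finger_force: 0.0
```

```bash
python3 - <<'E'
from h import *
np.set_printoptions(precision=4,suppress=True)
o=telemetry.get_obs();print(o['eef_pos'],o['contact_force'],o['finger_gap'])
snap('scene','s7')
for t in ['red_knob','rod_grip','rod_hook','blue_knob']: print(t,[(round(d['p'],2),ray('scene',d['xy'],.015 if 'rod' in t else .042)) for d in models.mark_of(t,'scene')])
E
```

```text
[ 0.4047 -0.3699  0.2109] [ 0.2296 -0.1411  0.013 ] 0.08536136929217002
red_knob [(0.85, array([ 0.629, -0.129,  0.042]))]
rod_grip [(0.8, array([0.3758, 0.0954, 0.015 ])), (0.69, array([ 0.131 , -0.2528,  0.015 ])), (0.61, array([ 0.4068, -0.3689,  0.015 ]))]
rod_hook [(0.84, array([ 0.5808, -0.3604,  0.015 ])), (0.73, array([ 0.208 , -0.4143,  0.015 ]))]
blue_knob [(0.54, array([0.6688, 0.1494, 0.042 ]))]
```

View pics/s7.png

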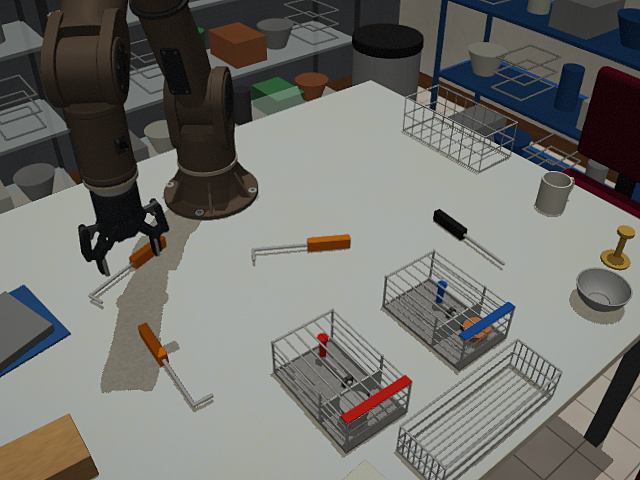

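The rod lies flat on the table (handle px (153,345), hook (205,402)), clear of both cages. The red knob is drawn (322,342) and the blue bolt is untouched.

```bash
python3 -c "
from bench import robot; print(robot.finish_job())"
```

```text
the job is handed in; nothing more can be done
None
```

I drew the red bolt out to its stop with the hooked rod, laid the rod flat on the bare table clear of both cages with the gripper open and away, left the blue bolt shut, and handed the job in; no verdict came back.

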